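# Index the pad carousel to the yellow polishing pad

## Task

Index the pad carousel so that the yellow polishing pad comes to the front pick-up place at the yellow pointer, where the empty pocket is now: push the lever's red knob outward, away from the deck, until its nose is clear of the rim notch, push the deck round by its upright rim posts until the yellow pad is at the pointer, then push the knob back in until the nose is fully home in the notch. Only push with the fingers and lift nothing; keep the three pads in their pockets and leave the other things on the bench where they stand.

Things in the scene. Friction and masses are not known exactly. Their poses are not given: they have to be found in the camera images.
- carousel: Fixed base of the pad carousel, a low grey pedestal on the bench. Origin: on the deck's vertical turning axis, at bench height. Its -x axis points to the front (roughly to the robot), where a fixed yellow pointer stands just outside the rim. 'Base frame' numbers in the other entries are mm in this frame. The index lever is at its left (+y) side.
- deck (a joint): Angle of the deck, rad, counter-clockwise from above positive, 0 at the start. The deck: a grey aluminium disc, 310 mm in diameter, top at z = 48 mm, with four round pockets (inner diameter 105, walls 6 high) centred 82 mm from the axis, 90 degrees apart. Lever out, it turns either way without limit, drags (2 N at a post) and stays where left. Locks at multiples of pi/2.
- lever (a joint): Index lever, rad: 0 = nose home in a notch (start), grows as the knob moves outward from the deck; clear of the rim above 0.24, stop at 0.42; drags (3.5 N at the knob) and stays where left. Each pocket has a V notch in the rim outside it, 18 mm deep, 30 wide; the nose enters the one at base frame +y. Within about 9 mm of a notch, pushing the lever in draws the deck into line.
- lever_knob (a point): Top of the red upright knob at the lever's end (16 mm diameter, head 21 mm, 47 mm tall, top 95 mm above the bench). The lever turns about a vertical pivot at (-65, 160) in the base frame; the knob is 152 mm from the pivot, at (85, 185) when home, about (62, 244) when fully out.
- lever_nose (a point): Top centre of the lever's round nose (10 mm diameter, level with the deck), at (0, 145) in the base frame when home.
- pad_yellow: Yellow polishing pad, a flat disc 100 mm in diameter, 7 mm thick, loose in a pocket of the deck; the one wanted at the front. Origin: centre of its underside, 48 mm above the bench.
- pad_red: Red polishing pad, 100 mm in diameter, 7 mm thick, in another pocket; origin at the centre of its underside.
- pad_white: White polishing pad, 80 mm in diameter, 6 mm thick, in another pocket; origin at the centre of its underside.
- spray_bottle: White spray bottle with blue trigger head, 70x99x220 mm, standing at the left; bystander. Origin: centre of its underside.
- grey_stone: Dark grey and white polished stone sample tile, 60x60x11 mm, at the right edge of the bench; bystander. Origin: centre of its underside.
- rub_block: Two-layer rubbing stone, brown over grey, 42x105x28 mm, at the far right corner of the bench; bystander. Origin: centre of its underside.
- post_left (a point): Top of one of the deck's four black upright finger posts, which stand midway between the pockets, 122 mm from the axis, 90 degrees apart (round, 16 mm diameter, head 19 mm, 47 mm tall, top 95 mm above the bench). At deck angle 0 it is at (86, 86) in the base frame; it turns with the deck.
- post_right (a point): Top of the next such post, the same, at (86, -86) in the base frame at deck angle 0. The other two (at (-86, 86) and (-86, -86)) are not listed.
Not all that is in view belongs to the job. What is shaped like the pad_red but purple is not meant.

How it is judged:
On the way, in this order (a step that is already met when the one before it is completed fails the run):
1. the lever's nose is out of the notch and clear of the rim (value of joint lever above 0.25 rad), for 0.1 s.
2. the yellow pad is at the front pointer, the nose still out (value of joint lever above 0.05 rad and x of pad_yellow in the frame of carousel below -0.07 m and y of pad_yellow in the frame of carousel between -0.014 and 0.014 m), for 0.1 s.
At the end, for the whole second after the job is handed in: The yellow pad lies in its pocket at the front pointer (centre within 9 mm of the pointer's line through the axis), the lever is home (below 0.04 rad) with its nose in the notch, the deck is at rest and all three pads lie flat in their pockets (value of joint lever below 0.04 rad and x of pad_yellow in the frame of carousel below -0.072 m and y of pad_yellow in the frame of carousel between -0.009 and 0.009 m and velocity of joint deck between -0.05 and 0.05 rad/s and height (world z) of pad_red between 0.044 and 0.053 m and height (world z) of pad_yellow between 0.044 and 0.053 m and height (world z) of pad_white between 0.044 and 0.053 m); the robot touches nothing.
It fails at once if a pad is lifted out of its pocket (height (world z) of any of pad_yellow, pad_red, pad_white above 0.058 m).
It fails at once if another thing on the bench is moved by more than 20 mm (distance of any of spray_bottle, grey_stone, rub_block from where it was at the start of the episode above 0.02 m).
It also fails if it takes over 67 s, if anything falls off the work surface, if the arm or the gripper's body presses on something with over 40 N, if the wrist force passes 120 N, or if a joint passes its speed limit or range.

## Robot

A 6-joint arm with a two-finger parallel gripper is mounted at the origin on the work surface; the furniture and walls round the work are solid. World frame = base frame: x ahead of the robot, y to its left, z up, the work surface at z = 0. Lengths are in m, angles in rad, forces in N, time in s.
With the tool pointing down it reaches from about 0.275 to 0.725 m from the base axis. Payload 15.9 kg.
Tool frame: the origin (TCP) lies on the centre line of the jaws, within the pads' length; the fingertips stand 11 mm ahead of it and the grasp point (between the pads) lies 8 mm behind it (bot.finger_overhang is the distance from the TCP to the fingertips, in m); z points along the fingers, y is the line along which they close (so a half turn about z gives the same grasp; the last joint's range is limited). The gripper opens to 85 mm and grips with 20 to 120 N. Pads are 22 mm wide; open, the fingers measure 114 mm over their backs; the gripper's body (76 mm by 85 mm) begins 54 mm behind the grasp point. The pads swing forward as they close: fully open they stand 13 mm farther back than shut.
Start: joints at [1.299, 0.213, -0.034, 1.323, 0, 1.571], TCP at [0.134, 0.482, 0.242] pointing down, gripper open.
Joint ranges: [-2.98, 2.98], [-0.74, 1.72], [-1.14, 1.35], [-2.1, 2.04], [-1.57, 1.44], [-3.14, 3.14]. Speed limits (rad/s): [1.89, 1.89, 2.39, 2.57, 3.14, 3.14].

## Interface

Orientations are given as a 3x3 rotation matrix whose columns are the frame's x, y, z axes.
In Python, from cell import bot gives the robot as it stands.
- The arm moves only by the shell command python3 -m creep 'ROWS' [OPENING]. ROWS is text: rows parted by semicolons, each of 4 numbers parted by spaces: the shift along the world's x, y, z in m, then the turn about the world's z in units of 5 degrees (1.0 is 5 degrees). A call has 1 to 20 rows; each row is the pose to reach, as a shift and turn from the pose commanded when the call began; what a row does not reach only later rows make up. A row lasts 1/12 s, in which the tool goes at most 41.7 mm and 7.16 degrees, less where a joint would pass 70% of its speed; a pose out of reach is approached as far as the arm can. A call with a gripper value outside its range is refused whole. OPENING is the closure in counts, from 0 (fully open) to 255 (shut), set as the call begins (- or left out, the last holds). The fingers move at their own pace and stop on an object; the grip force is fixed at half the most. Time passes only in rows, so rows that repeat a pose let the fingers close. It gives the time, the measured TCP pose, the force, the opening and the grip force at its end, in the units of the state.
- bot.get_state(): the state, without advancing time (a new reading comes with each control period).
- bot.camera(name): name is "side" or "top"; returns the picture (420x560x3 uint8, red, green, blue); there is no depth.
- bot.camera_model(name): a dict with "fx", "fy", "cx", "cy" (pixels), "position" and "attitude" of the camera in the world. Camera axes: x right, y down, z forward; pixel columns grow to the right and rows downward; lengths in m; the calibration is good to about 2 mm. A picture is of the moment at which its call begins. camera_model takes no time and is no camera call.
- bot.finish_job(): hands the job in; it is judged then, once.
Trained networks look in the newest picture that a camera, given by its name, has taken for a name from the list of things; names that differ only in an ending like _2 or _b are one class to them, and where a whole thing is asked for, a point or a joint stands for the part that bears it (a point fixed in the world has none). Each returns a list of dicts, best first, with "score" (0 to 1); they miss things now and then, are a little off and sometimes report something else, mostly with a low value. They report only what shows in the picture. A call takes as long as a camera call. They do not tell look-alikes from the thing itself.
- bot.spot_in(thing, camera): "centre" ([x, y, z] in m, in world coordinates, good to about 4 mm: the middle of the surface that is visible of it).
- bot.cut_out(thing, camera): "region" (420x560 bool, what is visible of it).
- bot.pinpoint(thing, camera): "centre" ([x, y, z] in m, in world coordinates, good to about 4 mm: a listed point, or the origin of a listed thing).
The state is a dict: "time_s": time; "q": joint angles; "qd": joint speeds; "joint_torque": joint torques, N m; "position": TCP position; "tool_rot": TCP orientation; "wrist_force": force on the tool from outside, world axes, zero at the start; "moment": the same for the moment, N m; "width": finger opening in m; "grasp_force": force on a finger pad.
Only numpy, scipy, OpenCV 4.12 (cv2) and the standard library are available. Lean on these libraries where they do the work, as an engineer would, in place of code of your own. Each camera call takes 0.05 s, during which the arm holds its last target. There are 200 camera calls.

## Working session

There is one attempt and no reset: what is moved stays moved. The work goes in short steps, Python scripts to look and compute and a shell command to move; the robot and the scene stay as the last step left them, time stands still between calls to the robot, and variables do not carry over. Pictures are saved under pics/ and viewed, at most 10 in all, crops included, and the job is handed in when it is done.

```bash
mkdir -p pics; python3 - <<'E'
from cell import bot
import cv2,numpy as np
for c in("top","side"):
    cv2.imwrite(f"pics/{c}0.png",bot.camera(c)[:,:,::-1])
    for t in("lever_knob","lever_nose","post_left","post_right","pad_yellow","pad_red","pad_white","carousel","spray_bottle"):
        print(c,t,[(np.round(d["centre"],3).tolist(),round(d["score"],2)) for d in bot.pinpoint(t,c)[:4]])
s=bot.get_state();print(s["time_s"],s["position"],s["tool_rot"],s["width"])
E
```

```text
top lever_knob [([0.603, -0.108, 0.099], 0.96)]
top lever_nose [([0.506, -0.093, 0.041], 0.87)]
top post_left [([0.551, -0.193, 0.096], 0.59)]
top post_right [([0.461, -0.329, 0.094], 0.82)]
top pad_yellow [([0.499, -0.253, 0.048], 0.79)]
top pad_red [([0.39, -0.282, 0.053], 0.95), ([0.392, 0.074, -0.0], 0.57)]
top pad_white [([0.475, -0.147, 0.05], 0.64), ([0.506, -0.092, 0.042], 0.19)]
top carousel [([0.431, -0.215, 0.002], 0.63)]
top spray_bottle [([0.289, 0.287, 0.001], 0.95)]
side lever_knob []
side lever_nose []
side post_left [([0.549, -0.187, 0.095], 0.86), ([0.475, -0.148, 0.048], 0.32)]
side post_right [([0.458, -0.338, 0.095], 0.94), ([0.473, -0.147, 0.047], 0.73)]
side pad_yellow [([0.504, -0.263, 0.051], 0.79)]
side pad_red [([0.387, -0.286, 0.052], 0.57), ([0.388, 0.073, 0.003], 0.53)]
side pad_white [([0.472, -0.148, 0.049], 0.51), ([0.458, -0.338, 0.096], 0.44)]
side carousel [([0.43, -0.214, 0.002], 0.95)]
side spray_bottle [([0.288, 0.288, -0.0], 0.9)]
1.0 [0.13422484 0.48163763 0.24231286] [[-9.63297989e-01  2.68434321e-01 -9.08715712e-06]
 [ 2.68434320e-01  9.63297989e-01  2.57764651e-05]
 [ 1.56729281e-05  2.23911121e-05 -1.00000000e+00]] 0.0852948263253278
```

View pics/top0.png

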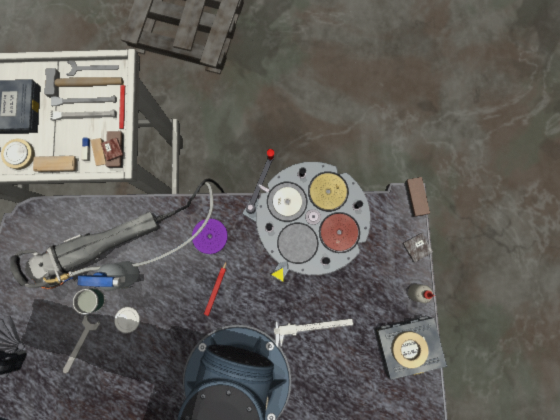

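View pics/side0.png

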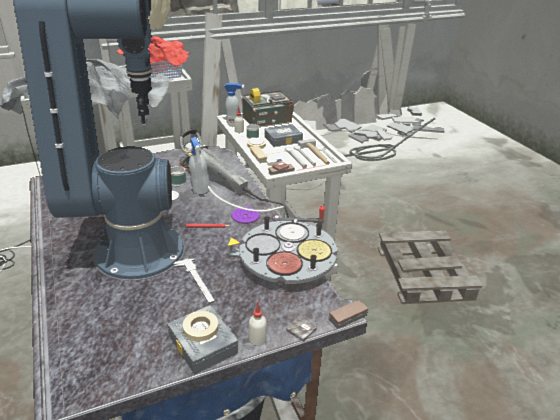

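The pocket order in the top picture is white (288,202), yellow (329,190), red (340,232) and empty (297,243), with the pointer at (279,273). The knob is at (271,153). There are two red-pad shapes: the red one on the deck at (340,232) and the purple disc on the bench at (210,236). The red one is in a pocket and has the right colour; the purple one is the decoy. Yellow is opposite the pointer, so the deck needs a half turn.

```bash
cat > h.py <<'E'
from cell import bot
import cv2,numpy as np
def proj(c,P):
    m=bot.camera_model(c);P=np.atleast_2d(P);A=np.array(m["attitude"]);v=(P-np.array(m["position"]))@A
    return np.c_[m["fx"]*v[:,0]/v[:,2]+m["cx"],m["fy"]*v[:,1]/v[:,2]+m["cy"]]
def unproj(c,uv,z):
    m=bot.camera_model(c);uv=np.atleast_2d(uv);d=np.c_[(uv[:,0]-m["cx"])/m["fx"],(uv[:,1]-m["cy"])/m["fy"],np.ones(len(uv))]@np.array(m["attitude"]).T
    p=np.array(m["position"]);return p+d*((z-p[2])/d[:,2])[:,None]
E
python3 - <<'E'
from h import *
B=np.array([[85,185],[0,145],[86,86],[86,-86],[82,0],[0,-82],[0,82],[0,0],[86,86],[86,-86],[82,0],[0,-82],[0,82],[0,0]])/1e3
W=np.array([[.603,-.108],[.506,-.093],[.551,-.193],[.461,-.329],[.499,-.253],[.39,-.282],[.475,-.147],[.431,-.215],[.549,-.187],[.458,-.338],[.504,-.263],[.387,-.286],[.472,-.148],[.430,-.214]])
b=B-B.mean(0);w=W-W.mean(0)
psi=np.arctan2((b[:,0]*w[:,1]-b[:,1]*w[:,0]).sum(),(b*w).sum())
R=np.array([[np.cos(psi),-np.sin(psi)],[np.sin(psi),np.cos(psi)]]);t=W.mean(0)-R@B.mean(0)
print("yaw deg",np.degrees(psi),"origin",t);print(np.round((W-B@R.T-t)*1e3,1).tolist())
F=lambda x,y,z:[*(t+R@[x,y]),z]
pts=[F(.085,.185,.095),F(0,.145,.048),F(.086,.086,.095),F(.086,-.086,.095),F(-.086,.086,.095),F(-.086,-.086,.095),F(0,0,.048)]
pts+=[F(.155*np.cos(a),.155*np.sin(a),.048) for a in np.arange(0,6.28,.2)]
np.savez("fit.npz",R=R,t=t)
im=cv2.imread("pics/top0.png");u=proj("top",pts);s=4;x0,y0=230,130
c=cv2.resize(im[130:280,230:380],None,fx=s,fy=s,interpolation=cv2.INTER_CUBIC)
for p in u: cv2.circle(c,tuple(int(v) for v in((p-[x0,y0]+.5)*s)),3,(0,255,0),1)
cv2.imwrite("pics/c1.png",c);print(np.round(pts[:7],4).tolist())
E
```

```text
yaw deg -32.20554087775121 origin [ 0.43131156 -0.2156559 ]
[[1.2, -3.6], [-2.6, -0.0], [1.1, -4.3], [2.8, 5.3], [-1.7, 6.4], [2.4, 3.0], [-0.0, -0.7], [-0.3, 0.7], [-0.9, 1.7], [-0.2, -3.7], [3.3, -3.6], [-0.6, -1.0], [-3.0, -1.7], [-1.3, 1.7]]
[[0.6018, -0.1044, 0.095], [0.5086, -0.093, 0.048], [0.5499, -0.1887, 0.095], [0.4582, -0.3343, 0.095], [0.4044, -0.0971, 0.095], [0.3127, -0.2426, 0.095], [0.4313, -0.2157, 0.048]]
```

View pics/c1.png

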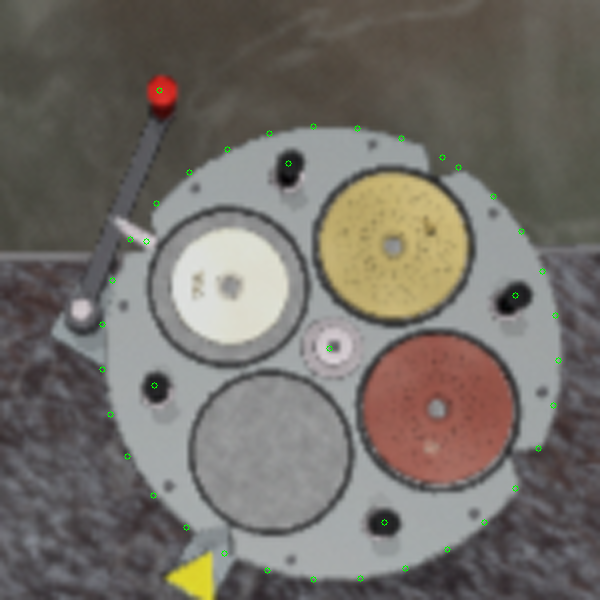

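```bash
python3 -m creep '0 0 0.05 1;0 0 0.09 1;0 0 0.09 1' 255; python3 -c "
from cell import bot;s=bot.get_state();print(s['q'],s['width'],s['position'])"
```

```text
time_s: 1.25
position: [0.1345, 0.4825, 0.3381]
tool_rot: [[-0.983, 0.183, 0.002], [0.183, 0.983, 0.006], [-0.001, 0.007, -1.0]]
wrist_force: [1.6, 1.2, 1.2]
width: 0.0517
grasp_force: 0.0
[ 1.29901077e+00  2.17080499e-01  2.12011311e-01  1.55918082e+00
 -2.70351982e-05  1.48305445e+00] 0.05168837726450513 [0.13447955 0.48252592 0.33811027]
```

```bash
python3 -m creep '0.04 -0.04 0 0;0.08 -0.08 0 0;0.12 -0.12 0 0;0.15 -0.16 0 0;0.18 -0.2 0 0;0.2 -0.23 0 0;0.22 -0.27 0 0;0.25 -0.31 0 0;0.28 -0.35 0 0;0.31 -0.39 0 0;0.34 -0.43 0 0;0.37 -0.47 0 0;0.4 -0.51 0 0;0.43 -0.55 0 0;0.45 -0.59 0 0;0.46 -0.624 0 0;0.46 -0.624 0 0;0.46 -0.624 0 0;0.46 -0.624 0 0;0.46 -0.624 0 0'
```

```text
time_s: 2.92
position: [0.5956, -0.1469, 0.3302]
tool_rot: [[-0.982, 0.187, -0.002], [0.187, 0.982, -0.0], [0.002, -0.001, -1.0]]
wrist_force: [-1.2, -0.3, -0.4]
width: -0.0
grasp_force: 0.0
```

```bash
python3 -m creep '0 0.002 -0.04 0;0 0.002 -0.08 0;0 0.002 -0.12 0;0 0.002 -0.16 0;0 0.002 -0.19 0;0 0.002 -0.22 0;0 0.002 -0.24 0;0 0.002 -0.252 0;0 0.002 -0.252 0;0 0.002 -0.252 0'; python3 - <<'E'
from h import *
a=bot.camera("top");b=bot.camera("side")
k=lambda im,c:cv2.resize(im,None,fx=2.6,fy=2.6,interpolation=cv2.INTER_CUBIC)
A=k(a[110:290,225:375],0);B=k(b[170:320,220:365],0)
h=min(len(A),len(B));cv2.imwrite("pics/d.png",np.hstack([A[:h],B[:h]])[:,:,::-1])
E
```

```text
time_s: 3.75
position: [0.594, -0.1401, 0.0803]
tool_rot: [[-0.983, 0.183, -0.001], [0.183, 0.983, 0.0], [0.001, 0.0, -1.0]]
wrist_force: [0.9, 0.1, 1.1]
width: 0.0001
grasp_force: 0.0
```

View pics/d.png

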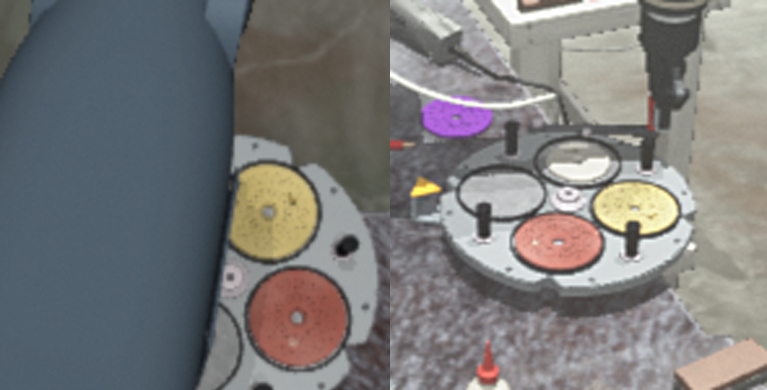

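The fingertips (right crop about (665,120)) are just on the deck side of the knob at (650,115) and clear of the post at (648,150). Now I push outward.

```bash
python3 -m creep '0.001 0.005 0 0;0.002 0.01 0 0;0.003 0.015 0 0;0.004 0.02 0 0;0.005 0.025 0 0;0.006 0.03 0 0;0.008 0.035 0 0;0.009 0.04 0 0;0.01 0.045 0 0;0.011 0.05 0 0;0.012 0.055 0 0;0.013 0.06 0 0;0.014 0.065 0 0;0.014 0.065 0 0;0.014 0.065 0 0'
```

```text
time_s: 5.1
position: [0.608, -0.0748, 0.0801]
tool_rot: [[-0.983, 0.183, -0.001], [0.183, 0.983, 0.001], [0.001, 0.001, -1.0]]
wrist_force: [0.1, 0.5, 0.5]
width: -0.0004
grasp_force: 0.0
```

```bash
python3 -m creep '-0.002 -0.01 0 0;-0.006 -0.03 0.02 0;-0.01 -0.04 0.06 1;-0.02 -0.06 0.08 2;-0.03 -0.08 0.09 3;-0.04 -0.1 0.09 4;-0.058 -0.114 0.09 4.66;-0.058 -0.114 0.09 4.66;-0.058 -0.114 0.09 4.66;-0.058 -0.114 0.09 4.66;-0.058 -0.114 0.09 4.66;-0.058 -0.114 0.09 4.66' 150;  python3 - <<'E'
from h import *
a=bot.camera("top");b=bot.camera("side")
for c in("top","side"):
    for t in("lever_knob","post_left"): print(c,t,[(np.round(d["centre"],3).tolist(),round(d["score"],2)) for d in bot.pinpoint(t,c)[:3]])
B=cv2.resize(b[150:300,210:370],None,fx=4,fy=4,interpolation=cv2.INTER_CUBIC)
f=np.load("fit.npz");R,t=f["R"],f["t"]
for th in(0,.24,.36,.42):
    a=th+np.arctan2(25,150);p=t+R@[-.065+.152*np.cos(a),.16+.152*np.sin(a)]
    u=(proj("side",[*p,.095])[0]-[210,150]+.5)*4;cv2.circle(B,tuple(int(v) for v in u),3,(0,255,0),1)
cv2.imwrite("pics/e.png",B[:,:,::-1])
E
```

```text
time_s: 6.1
position: [0.5506, -0.1889, 0.1701]
tool_rot: [[-0.975, -0.221, -0.0], [-0.221, 0.975, 0.0], [0.0, 0.0, -1.0]]
wrist_force: [0.3, 0.4, 0.5]
width: 0.0353
grasp_force: 0.0
top lever_knob [([0.617, -0.051, 0.095], 0.43)]
top post_left []
side lever_knob [([0.618, -0.05, 0.096], 0.67)]
side post_left [([0.55, -0.185, 0.089], 0.85)]
```

View pics/e.png

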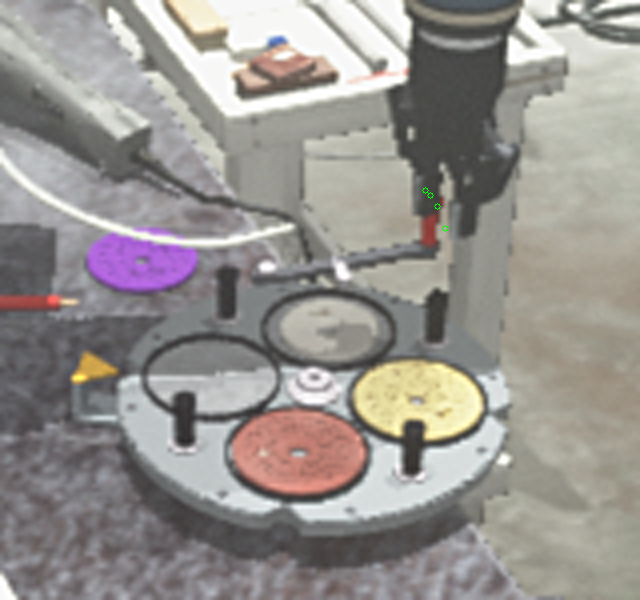

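The lever arm now stands off the rim, with the knob at (430,225) where about 0.36 rad should put it. The fingers hang either side of the post (435,315). Next I lower the fingers and work out the arc.

```bash
python3 -m creep '0 0 -0.03 0;0 0 -0.06 0;0 0 -0.08 0;0 0 -0.098 0;0 0 -0.098 0;0 0 -0.098 0'; python3 -c "
import numpy as np
c=np.array([.4313,-.2157]);a0=np.arctan2(.027,.1186)
P=lambda k:.122*np.array([np.cos(a0-np.radians(5*k)),np.sin(a0-np.radians(5*k))])
for s in(0,18):print(';'.join('%.3f %.3f 0 %d'%(*(P(s+k)-P(s)),-k) for k in range(1,20)))"
```

```text
time_s: 6.9
position: [0.5498, -0.1891, 0.0721]
tool_rot: [[-0.975, -0.22, -0.001], [-0.22, 0.975, 0.0], [0.001, 0.001, -1.0]]
wrist_force: [0.1, -0.1, 1.2]
width: 0.0348
grasp_force: 0.0
0.002 -0.010 0 -1;0.003 -0.021 0 -2;0.003 -0.032 0 -3;0.002 -0.042 0 -4;0.000 -0.053 0 -5;-0.002 -0.063 0 -6;-0.006 -0.073 0 -7;-0.010 -0.083 0 -8;-0.016 -0.092 0 -9;-0.022 -0.101 0 -10;-0.029 -0.109 0 -11;-0.036 -0.117 0 -12;-0.044 -0.123 0 -13;-0.053 -0.130 0 -14;-0.062 -0.135 0 -15;-0.072 -0.140 0 -16;-0.082 -0.143 0 -17;-0.092 -0.146 0 -18;-0.102 -0.148 0 -19
-0.010 -0.002 0 -1;-0.021 -0.003 0 -2;-0.032 -0.003 0 -3;-0.042 -0.002 0 -4;-0.053 -0.000 0 -5;-0.063 0.002 0 -6;-0.073 0.006 0 -7;-0.083 0.010 0 -8;-0.092 0.016 0 -9;-0.101 0.022 0 -10;-0.109 0.029 0 -11;-0.117 0.036 0 -12;-0.123 0.044 0 -13;-0.130 0.053 0 -14;-0.135 0.062 0 -15;-0.140 0.072 0 -16;-0.143 0.082 0 -17;-0.146 0.092 0 -18;-0.148 0.102 0 -19
```

```bash
python3 -m creep '0.002 -0.010 0 -1;0.003 -0.021 0 -2;0.003 -0.032 0 -3;0.002 -0.042 0 -4;0.000 -0.053 0 -5;-0.002 -0.063 0 -6;-0.006 -0.073 0 -7;-0.010 -0.083 0 -8;-0.016 -0.092 0 -9;-0.022 -0.101 0 -10;-0.029 -0.109 0 -11;-0.036 -0.117 0 -12;-0.044 -0.123 0 -13;-0.053 -0.130 0 -14;-0.062 -0.135 0 -15;-0.072 -0.140 0 -16;-0.082 -0.143 0 -17;-0.092 -0.146 0 -18;-0.092 -0.146 0 -18;-0.092 -0.146 0 -18'
```

```text
time_s: 8.57
position: [0.4588, -0.3359, 0.0738]
tool_rot: [[-0.222, 0.975, 0.002], [0.975, 0.222, -0.001], [-0.001, 0.001, -1.0]]
wrist_force: [0.5, 0.1, -0.9]
width: 0.0347
grasp_force: 0.0
```

```bash
python3 -m creep '-0.010 -0.002 0 -1;-0.021 -0.003 0 -2;-0.032 -0.003 0 -3;-0.042 -0.002 0 -4;-0.053 0.000 0 -5;-0.063 0.002 0 -6;-0.073 0.006 0 -7;-0.083 0.010 0 -8;-0.092 0.016 0 -9;-0.101 0.022 0 -10;-0.109 0.029 0 -11;-0.117 0.036 0 -12;-0.123 0.044 0 -13;-0.130 0.053 0 -14;-0.135 0.062 0 -15;-0.140 0.072 0 -16;-0.143 0.082 0 -17;-0.143 0.082 0 -17;-0.143 0.082 0 -17'; python3 - <<'E'
from h import *
a=bot.camera("top");b=bot.camera("side")
f=np.load("fit.npz");R,t=f["R"],f["t"]
for c in("top","side"):
    for n in("pad_yellow","pad_red","pad_white","post_left","post_right","lever_knob"):
        for d in bot.pinpoint(n,c)[:2]:
            p=R.T@(np.array(d["centre"])[:2]-t);print(c,n,np.round(p*1e3,0),round(np.degrees(np.arctan2(p[1],p[0])),1),round(d["score"],2))
B=cv2.resize(b[170:310,210:370],None,fx=4,fy=4,interpolation=cv2.INTER_CUBIC)
cv2.imwrite("pics/g.png",B[:,:,::-1])
E
```

```text
time_s: 10.15
position: [0.3161, -0.2536, 0.073]
tool_rot: [[0.951, 0.31, 0.001], [0.31, -0.951, -0.001], [0.001, 0.001, -1.0]]
wrist_force: [-0.9, -0.3, -0.5]
width: 0.0351
grasp_force: 0.0
top pad_yellow [-82.  -5.] -176.5 0.59
top pad_red [-191.  224.] 130.6 0.94
top pad_red [-10.  85.] 97.0 0.7
top pad_white [ 10. -80.] -83.0 0.41
top post_left [-81.  -6.] -175.9 0.29
top post_right [-93.  80.] 139.5 0.83
top lever_knob [ 69. 236.] 73.8 0.76
top lever_knob [  84. -290.] -73.9 0.35
side pad_yellow [-76. -11.] -171.8 0.51
side pad_red [-12.  78.] 99.0 0.58
side pad_red [-192.  219.] 131.2 0.47
side pad_white [  8. -82.] -84.3 0.55
side post_left [-78. -96.] -129.2 0.73
side lever_knob [-76. -94.] -128.9 0.71
side lever_knob [ 72. 244.] 73.6 0.49
```

View pics/g.png

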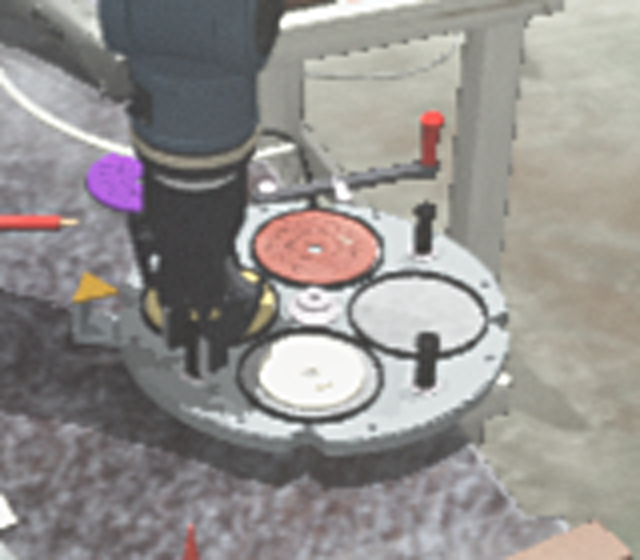

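Yellow is almost at the pointer: the deck has turned about 173°, and red and white read consistently. I'll push about 7° more.

```bash
python3 -m creep '-0.001 0.004 0 -0.4;-0.002 0.008 0 -0.8;-0.003 0.012 0 -1.1;-0.0035 0.0145 0 -1.4;-0.0035 0.0145 0 -1.4;-0.0035 0.0145 0 -1.4;-0.0035 0.0145 0 -1.4'; cat > m.py <<'E'
from h import *
f=np.load("fit.npz");R,t=f["R"],f["t"]
for c in("top","side"):
    im=bot.camera(c);hsv=cv2.cvtColor(im,cv2.COLOR_RGB2HSV)
    for n,base in(("pad_yellow",180),("pad_red",90),("pad_white",-90),("post_left",-135),("post_right",135),("lever_knob",0)):
        for d in bot.pinpoint(n,c)[:2]:
            p=R.T@(np.array(d["centre"])[:2]-t);r=np.hypot(*p);e=(np.degrees(np.arctan2(p[1],p[0]))-base+180)%360-180
            print(c,n,np.round(p*1e3,1),"err %.1f"%e,round(d["score"],2))
E
python3 m.py
```

```text
time_s: 11.43
position: [0.3118, -0.239, 0.0723]
tool_rot: [[0.982, 0.187, 0.0], [0.187, -0.982, -0.0], [0.0, 0.0, -1.0]]
wrist_force: [-0.0, 0.2, -0.1]
width: 0.0352
grasp_force: 0.0
top pad_yellow [-85.2   1.1] err -0.7 0.58
top pad_red [-3.5 82.4] err 2.4 0.82
top pad_red [-188.7  224.3] err 40.1 0.72
top post_left [-83.3   2.3] err -46.6 0.55
top post_right [-87.3  88.1] err -0.3 0.55
top lever_knob [ 68.3 237.6] err 74.0 0.76
side pad_yellow [-74.9  -3.8] err 2.9 0.65
side pad_red [-6.7 78.7] err 4.9 0.81
side pad_red [-193.1  219.7] err 41.3 0.68
side pad_white [  1.7 -80.8] err 1.2 0.65
side pad_white [-387.1  351.1] err -132.2 0.4
side post_left [-88.2 -88.6] err 0.1 0.74
side post_right [-84.1  82.2] err 0.7 0.73
side lever_knob [-5.7 78. ] err 94.2 0.6
side lever_knob [ 72.5 240.2] err 73.2 0.49
```

```bash
python3 -m creep '-0.0004 0.0025 0 -0.2;-0.0004 0.0025 0 -0.2;-0.0004 0.0025 0 -0.2;0 0.0015 0.03 0;0 0.0015 0.07 0;0 0.0015 0.12 0;0.03 0.05 0.12 1.4;0.05 0.1 0.12 2.8;0.05 0.14 0.12 4.2;0.05 0.18 0.12 5.6;0.05 0.21 0.12 7;0.05 0.24 0.12 8.4;0.05 0.24 0.12 9.8;0.05 0.24 0.12 11.2;0.05 0.24 0.12 12.6;0.05 0.24 0.12 14;0.05 0.24 0.12 15.4;0.05 0.24 0.12 16.8;0.05 0.24 0.12 16.8'; python3 m.py;python3 - <<'E'
from h import *
f=np.load("fit.npz");R,t=f["R"],f["t"]
im=bot.camera("top");c=cv2.resize(im[130:280,230:380],None,fx=4,fy=4,interpolation=cv2.INTER_CUBIC)[:,:,::-1].copy()
pts=[[*(t+R@q),z] for q,z in(((-.082,0),.055),((0,.082),.055),((0,-.082),.055),((.086,.086),.095),((.086,-.086),.095),((-.086,-.086),.095),((-.086,.086),.095),((0,.146),.048),((0,-.146),.048),((.146,0),.048))]
for p in proj("top",pts): cv2.circle(c,tuple(int(v) for v in((p-[230,130]+.5)*4)),3,(0,255,0),1)
cv2.imwrite("pics/k.png",c)
E
```

```text
time_s: 13.72
position: [0.3616, 0.0012, 0.1923]
tool_rot: [[-0.089, 0.996, -0.0], [0.996, 0.089, 0.0], [0.0, -0.0, -1.0]]
wrist_force: [-0.0, -0.0, 0.2]
width: 0.0351
grasp_force: 0.0
top pad_yellow [-85.7   2. ] err -1.3 0.94
top pad_yellow [  0.9 165.2] err -90.3 0.38
top pad_red [-2.1 86.1] err 1.4 0.83
top pad_white [  0.1 -78.7] err 0.1 0.77
top pad_white [-388.4  350.6] err -132.1 0.24
top post_left [-82.4 -87.3] err 1.7 0.94
top lever_knob [ 67.2 235.6] err 74.1 0.93
side pad_yellow [-80.2  -1.3] err 0.9 0.7
side pad_yellow [ 70.5 237.7] err -106.5 0.66
side pad_red [-192.5  219.9] err 41.2 0.71
side pad_red [-0.6 79.4] err 0.5 0.65
side pad_white [ -2.1 -82.8] err -1.5 0.84
side post_left [-89.9 -82.4] err -2.5 0.75
side post_right [-86.6  79.8] err 2.3 0.77
side lever_knob [ 70.2 241.2] err 73.8 0.58
```

View pics/k.png

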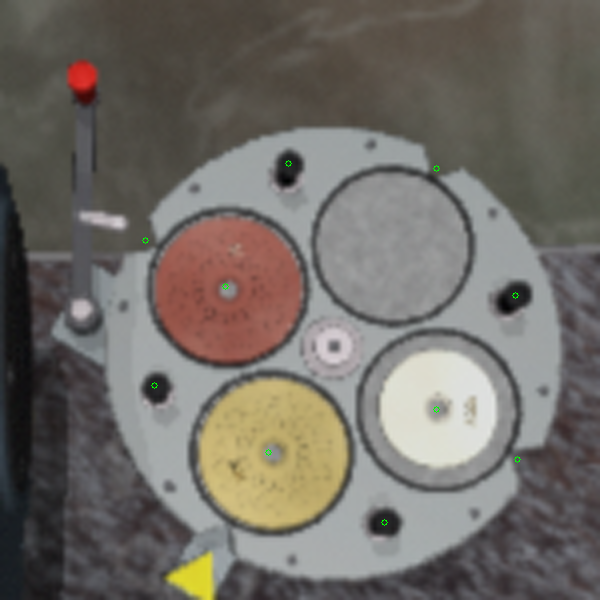

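The picture shows yellow (272,453) at the pointer, the three pads seated in their pockets, and a notch in line with the nose. Now I go to the outer side of the knob at crop (82,77).

```bash
python3 -m creep '0.04 0 0 1.4;0.08 0 0 2.8;0.12 0 0 4.2;0.16 0 0 5.6;0.2 -0.005 0 7;0.23 -0.01 0 8.4;0.26 -0.014 0 9.8;0.26 -0.014 0 11.2;0.26 -0.014 0 12.6;0.26 -0.014 0 14;0.26 -0.014 0 14.6;0.26 -0.014 0 14.6;0.26 -0.014 -0.04 14.6;0.26 -0.014 -0.08 14.6;0.26 -0.014 -0.112 14.6;0.26 -0.014 -0.112 14.6;0.26 -0.014 -0.112 14.6' 255
```

```text
time_s: 15.88
position: [0.6207, -0.0129, 0.0798]
tool_rot: [[-0.977, 0.214, -0.003], [0.214, 0.977, 0.0], [0.003, -0.001, -1.0]]
wrist_force: [0.6, -0.3, 1.4]
width: -0.0001
grasp_force: 0.0
```

```bash
python3 -m creep '-0.001 -0.006 0 0;-0.002 -0.012 0 0;-0.003 -0.018 0 0;-0.004 -0.024 0 0;-0.005 -0.03 0 0;-0.006 -0.036 0 0;-0.008 -0.042 0 0;-0.009 -0.048 0 0;-0.011 -0.054 0 0;-0.012 -0.058 0 0;-0.013 -0.062 0 0;-0.014 -0.065 0 0;-0.014 -0.067 0 0;-0.014 -0.067 0 0;-0.014 -0.067 0 0'; python3 -m creep '0 -0.001 0 0;0 -0.002 0 0;0 -0.003 0 0;0 -0.003 0 0;0 -0.003 0 0'
```

```text
time_s: 17.13
position: [0.6074, -0.08, 0.0801]
tool_rot: [[-0.977, 0.213, -0.001], [0.213, 0.977, -0.0], [0.001, -0.001, -1.0]]
wrist_force: [-0.5, 0.4, -0.4]
width: 0.0002
grasp_force: 0.1
time_s: 17.55
position: [0.6073, -0.0813, 0.08]
tool_rot: [[-0.977, 0.211, -0.001], [0.211, 0.977, 0.003], [0.002, 0.002, -1.0]]
wrist_force: [-2.6, 12.7, 1.0]
width: -0.0001
grasp_force: 6.2
```

The force rises to 13 N and the tool stalls just where home should be. One slightly firmer push, then I retreat and check.

```bash
python3 -m creep '0 -0.001 0 0;0 -0.002 0 0;0 -0.002 0 0;0 -0.002 0 0'; python3 -m creep '0.003 0.015 0 0;0.006 0.035 0 0;0.006 0.04 0.04 0;0.006 0.05 0.08 0;0.006 0.06 0.12 0;-0.03 0.09 0.15 0;-0.06 0.12 0.15 0;-0.1 0.14 0.15 0;-0.14 0.16 0.15 0;-0.18 0.18 0.15 0;-0.21 0.2 0.15 0;-0.21 0.2 0.15 0;-0.21 0.2 0.15 0;-0.21 0.2 0.15 0'; python3 m.py;python3 - <<'E'
from h import *
f=np.load("fit.npz");R,t=f["R"],f["t"]
im=bot.camera("top");c=cv2.resize(im[130:280,230:380],None,fx=4,fy=4,interpolation=cv2.INTER_CUBIC)[:,:,::-1].copy()
pts=[[*(t+R@q),z] for q,z in(((-.082,0),.055),((0,.082),.055),((0,-.082),.055),((.086,.086),.095),((.086,-.086),.095),((-.086,-.086),.095),((-.086,.086),.095),((0,.145),.048),((.085,.185),.095))]
for p in proj("top",pts): cv2.circle(c,tuple(int(v) for v in((p-[230,130]+.5)*4)),3,(0,255,0),1)
cv2.imwrite("pics/l.png",c)
E
```

```text
time_s: 17.88
position: [0.6072, -0.0818, 0.08]
tool_rot: [[-0.978, 0.21, -0.001], [0.21, 0.978, 0.005], [0.002, 0.005, -1.0]]
wrist_force: [-2.0, 24.0, 3.0]
width: -0.0002
grasp_force: 11.6
time_s: 19.05
position: [0.3976, 0.1155, 0.2308]
tool_rot: [[-0.978, 0.211, 0.001], [0.211, 0.978, -0.0], [-0.001, 0.0, -1.0]]
wrist_force: [0.4, 0.8, 0.3]
width: 0.0003
grasp_force: 0.0
top pad_yellow [-84.8   2.5] err -1.7 0.63
top pad_red [ 0.4 83.2] err -0.3 0.95
top pad_red [-188.5  220.3] err 40.6 0.79
top pad_white [  1.  -79.2] err 0.7 0.91
top post_left [-85.8 -89.9] err 1.3 0.85
top post_right [-87.5  89.5] err -0.7 0.57
top post_right [-85.6 -90.2] err 91.5 0.19
top lever_knob [ 89.  184.6] err 64.3 0.88
side pad_yellow [-79.1   2.8] err -2.1 0.65
side pad_red [-190.4  221.1] err 40.7 0.82
side pad_white [  1.2 -81.5] err 0.9 0.69
side post_left [-88.4 -86.6] err -0.6 0.64
side post_right [-2.6 78.3] err -43.1 0.7
side post_right [-87.2  82.3] err 1.7 0.69
side lever_knob [ 88.9 188. ] err 64.7 0.66
```

View pics/l.png

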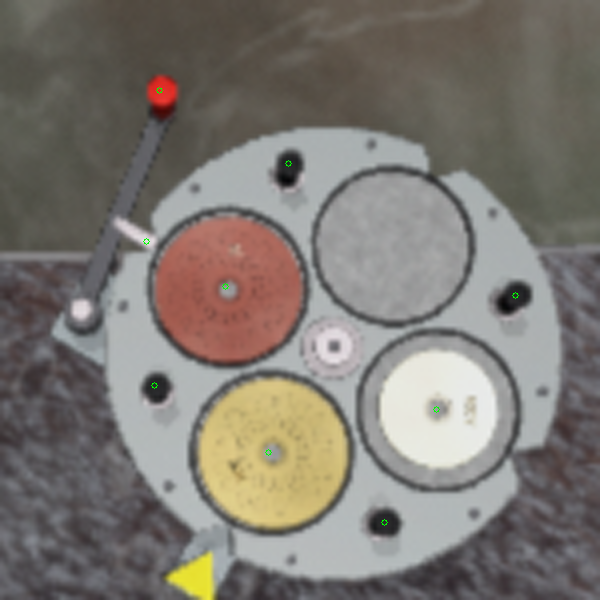

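The knob (162,92) and nose (147,241) are exactly as at the start, so the lever is home. Yellow (272,453) is at the pointer, all pads are seated, and the arm is clear.

```bash
python3 -c "
from cell import bot;print(bot.finish_job())"
```

```text
the job is handed in; nothing more can be done
None
```

I handed the job in at about 19 s of the 67 s allowed: in the last picture the yellow pad is at the front pointer, the lever is home in the notch, all three pads are in their pockets and the arm is clear; the hand-in returned no verdict.

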